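# Eject a scanner battery and trap it on the slide

### The job

Press down the eject key of the battery charger that has a battery in it, and trap the popped-out battery on its slide with your other finger before it slides away; do not grip or lift it. Finish while still holding it back there with that finger, the battery lying still on the slide. Leave the empty charger and the other things on the counter alone.

Things in the scene. Friction and masses are not known exactly. Their poses are not given: they have to be found in the camera images.
- charger: white charging dock for scanner batteries, 187 x 94 mm, fixed. Origin: under the crest of its slide, at counter level; x to its back, y to its left, z up. x 0 to 54 mm: level battery bay, floor 60 mm up, cheeks 14 mm high. x 0 to -110 mm: smooth slide falling 25 degrees to -x, open at its end. Eject key left of the slide at x -52, y 48 mm, on a housing 44 mm high. This one holds the battery.
- charger_slide (a point): point on the slide's surface, mid-width, straight across from the eject key (charger x -52, y 0 mm; 36 mm above the counter); axes as the charger's. A fingertip here is in the battery's path. The slide is 42 mm wide between guides 8 mm high. Upright fingertips 48 mm apart centre to centre, 48 mm above the counter, stand one on the pressed key and one here, 12 mm over the slide.
- key (a joint): travel of this eject key, m: 0 up, 0.010 fully down. Spring return: 1.4 N at first, 5 to 7 N fully down. Each mm moves a pusher behind the battery 3.4 mm towards the slide; only near the bottom does the battery tip over the crest and run down the slide by itself, gone within half a second. It need not stay down afterwards.
- key_top (a point): centre of the top face of that eject key, a grey block 26 x 26 mm; 58 mm above the counter when up, 48 mm when fully down.
- battery: black battery block with a grey band, 50 x 36 x 22 mm, about 0.13 kg, loose, lying flat in the charger's bay with its 50 mm side along the slide. Origin at the centre of its underside.
- battery_center (a point): centre of the battery, 11 mm above its underside; at the start about 27 mm behind the crest (charger x = +27 mm). Stopped by a finger opposite the key it comes to rest about 17 mm in front of the crest (x = -17 mm), tilted 25 degrees on the slide.
- empty_charger: A second, identical white charging dock for scanner batteries, 187 x 94 mm, fixed. Origin: under the crest of its slide, at counter level; x to its back, y to its left, z up. x 0 to 54 mm: level battery bay, floor 60 mm up, cheeks 14 mm high. x 0 to -110 mm: smooth slide falling 25 degrees to -x. This one is empty.
- empty_key (a joint): travel of the empty charger's eject key, m, 0 up, 0.010 down: leave it up.
- stamp: wooden hand stamp standing upright, 40 mm wide, 66 mm high; origin under its centre. Leave it.
- tape: roll of amber packing tape lying flat, 96 mm across, 45 mm high; origin under its centre. Leave it.
- parcel: taped cardboard parcel 100 x 140 x 70 mm; origin under its centre. Leave it.
- scanner: handheld barcode scanner lying flat, 170 x 50 x 30 mm; origin underneath near its middle, x towards its head. Leave it.
Not all that is in view belongs to the job. Leave any green look-alike of the charger alone.

How it is judged:
By the outcome, as a careful person would: the job done as asked, in the order asked, and still so for the second after the job is handed in, while the arm keeps its last pose, push and grip.
It also fails if it takes over 29 s, if anything falls off the work surface, if the arm or the gripper's body presses on something with over 40 N, if the wrist force passes 120 N, or if a joint passes its speed limit or range.

### The arm

A 6-joint arm with a two-finger parallel gripper is mounted at the origin on the work surface. World frame = base frame: x ahead of the robot, y to its left, z up, the work surface at z = 0. Lengths are in m, angles in rad, forces in N, time in s.
With the tool pointing down it reaches from about 0.375 to 0.9 m from the base axis. Payload 3.1 kg.
Tool frame: the origin (TCP) lies at the very end of the fingers, on their centre line; the grasp point (between the pads) lies 19 mm behind it (robot.grip_depth is the distance from the TCP to the grasp point, in m); z points along the fingers, y is the direction in which the jaws open and shut (so a half turn about z gives the same grasp; the last joint's range is limited). The gripper opens to 87 mm and grips with 3 to 60 N. Pads are 19 mm wide; open, the fingers measure 117 mm over their backs; the gripper's body (75 mm by 190 mm) begins 51 mm behind the grasp point.
Start: joints at [-1.435, 0.527, 1.433, -0, 1.181, -0.178], TCP at [0.193, -0.594, 0.223] pointing down, gripper open.
Joint ranges: [-3.08, 3.08], [-0.75, 2.2], [0.22, 2.44], [-1.43, 4.57], [0, 2.65], [-2.85, 2.85]. Speed limits (rad/s): [2.79, 2.79, 3.14, 3.14, 3.14, 3.14].

### API

Orientations are given as a unit quaternion [x, y, z, w].
In Python, from rig import robot gives the robot as it stands.
- The arm moves only by the tool drive_tool, never from a script. Its argument "series" is a list of rows, each a list of 7 numbers: the shift along the tool's x, y, z in m, then the turn, a rotation vector about the tool's x, y, z in degrees, then the opening, from 0 (shut) to 1 (fully open). A call has 1 to 5 rows; each row shifts and turns the commanded pose from where the row before left it, along the tool's axes as they then stand; what a row does not reach is not made up. A row lasts 1/8 s, in which the tool goes at most 62.5 mm and 10.7 degrees, less where a joint would pass 70% of its speed; a pose out of reach is approached as far as the arm can. A call is refused whole if a number of a shift passes 0.0625 or a number of a turn 10.7, either way. A call with a gripper value outside its range is refused whole. The fingers move at their own pace and stop on an object; "squeeze" is the grip in N (left out, the last holds). Time passes only in rows, so rows that do not move let the fingers close. It gives the time, the measured TCP pose, the force and the opening at its end, in the units of the state.
- robot.get_obs(): the state, without advancing time (a new reading comes with each control period).
- robot.camera(name): name is "scene" or "top" or "wrist"; returns (picture, depth): 420x560x3 uint8, blue, green, red; 420x560 float32, m along the optical axis (not along the pixel's ray), 0 where there is no reading.
- robot.camera_model(name): a dict with "fx", "fy", "cx", "cy" (pixels), "k1" (the pictures are not rectified: a ray, as slopes to the right and down, at radius r is drawn at 1 + k1 r^2 times it, then the intrinsics apply), "R" (3x3) and "t" (3): a world point X has camera coordinates R X + t. Camera axes: x right, y down, z forward; pixel columns grow to the right and rows downward; lengths in m; the calibration is good to about 2 mm. A picture is of the moment at which its call begins: read the wrist's pose just before it. camera_model takes no time and is no camera call; for the wrist camera it gives the pose at the moment of the call.
- robot.hand_in(): hands the job in, once; it reports no verdict.
The state is a dict: "time": time; "q": joint angles; "joint_velocities": joint speeds; "joint_torque": joint torques, N m; "position": TCP position; "tool_rot": TCP orientation; "ft_force": force on the tool from outside, world axes, zero at the start; "moment": the same for the moment, N m; "grip_width": finger opening in m.
Only numpy, scipy, OpenCV 4.12 (cv2) and the standard library are available. Lean on these libraries where they do the work, as an engineer would, in place of code of your own. Each camera call takes 0.05 s, during which the arm holds its last target. There are 200 camera calls.

## Working session

There is one attempt and no reset: what is moved stays moved. The work goes in short steps, Python scripts to look and compute and a tool call to move; the robot and the scene stay as the last step left them, time stands still between calls to the robot, and variables do not carry over. Pictures are saved under pics/ and viewed, about 8 in all and at most 12, crops included, and the job is handed in when it is done.

Besides the shell and the picture viewer there is one more tool, called after "Call:" by a JSON object that holds its "method" and its "body", one argument or row to a line. drive_tool: Moves the arm, as the interface text tells. Its arguments: {"type":"object","properties":{"series":{"type":"array"},"squeeze":{"type":"number"}},"required":["series"]}

```bash
ls; mkdir -p pics
cat > h.py <<'E'
import numpy as np, cv2
from rig import robot
def ray(m,u,v):
    d=np.array([(u-m["cx"])/m["fx"],(v-m["cy"])/m["fy"]]); s=d.copy()
    for _ in range(20): s=d/(1+m["k1"]*(s@s))
    return np.array([s[0],s[1],1.0])
def onplane(m,u,v,z):
    R=np.array(m["R"]);t=np.array(m["t"]); c=-R.T@t; w=R.T@ray(m,u,v); return c+w*(z-c[2])/w[2]
def proj(m,X):
    p=np.array(m["R"])@np.array(X)+np.array(m["t"]); s=p[:2]/p[2]; s=s*(1+m["k1"]*(s@s))
    return np.array([s[0]*m["fx"]+m["cx"],s[1]*m["fy"]+m["cy"]])
def pt(m,u,v,d):
    R=np.array(m["R"]); return R.T@(ray(m,u,v)*d-np.array(m["t"]))
E
python3 - <<'E'
from h import *
for n in("scene","top"):
    p,d=robot.camera(n); cv2.imwrite(f"pics/{n}0.png",p); np.savez(f"{n}0.npz",p=p,d=d,**{k:np.array(v) for k,v in robot.camera_model(n).items()})
    m=robot.camera_model(n); print(n,(-np.array(m["R"]).T@m["t"]).round(3),m["fx"])
print(robot.get_obs())
E
```

```text
pics
scene [ 1.188 -0.107  0.799] 380.3676925937732
top [0.5   0.01  1.288] 418.3741588941136
{'time': 0.1, 'q': array([-1.43547362e+00,  5.28399192e-01,  1.43375059e+00,  1.78929630e-05,
        1.18139871e+00, -1.78476751e-01]), 'joint_velocities': array([ 0.000585  , -0.00043176, -0.00358542, -0.00089323, -0.00087047,
       -0.00178038]), 'joint_torque': array([-4.04328739e-04, -4.40986097e+01, -1.77150589e+01,  6.33687736e-02,
        5.33748034e-02, -5.05046876e-05]), 'position': array([ 0.19287984, -0.59381366,  0.22166102]), 'tool_rot': array([ 9.87716528e-01,  1.56253336e-01,  2.93703766e-05, -9.77510792e-04]), 'ft_force': array([-0.07118663,  0.55170894, -0.69988102]), 'moment': array([ 0.01324439,  0.03383491, -0.01199722]), 'grip_width': 0.0869382767489509}
```

View pics/top0.png

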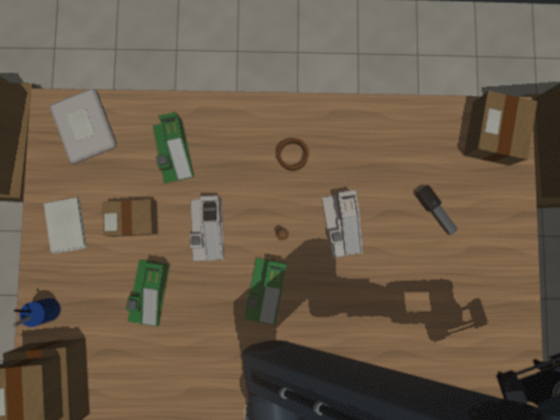

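View pics/scene0.png

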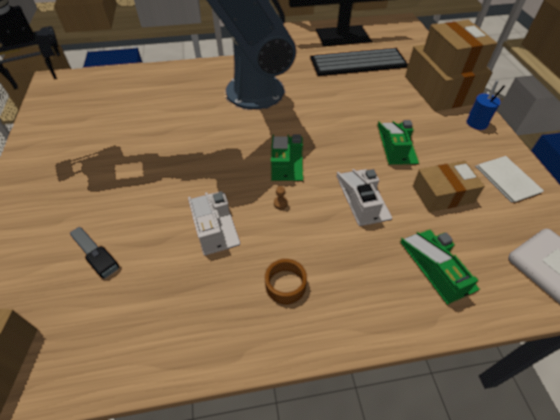

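The battery charger is the white one at top (207,228): the black battery sits in the bay at (210,210) and the grey key is at (196,240). The slide falls towards the robot (image down). The empty white charger is at (343,223).

Run:
```python
from h import *
Z=np.load("top0.npz"); m={k:Z[k] for k in("fx","fy","cx","cy","k1","R","t")}
p,d=Z["p"],Z["d"]
c=p[185:270,175:240]; cv2.imwrite("pics/crop1.png",cv2.resize(c,None,fx=8,fy=8,interpolation=cv2.INTER_NEAREST)[:600])
P={}
pts=[]
for v in range(185,272):
    for u in range(180,235):
        if d[v,u]>0:
            X=pt(m,u,v,d[v,u]); pts.append((u,v,*X,*p[v,u].astype(float)))
A=np.array(pts)
np.save("A.npy",A)
lo=A[:,4]>0.012
q=A[lo][:,2:4].astype(np.float32); print(len(q),q.min(0),q.max(0)); print(cv2.minAreaRect(q))
H=(d>0)
for v in range(190,266,4): print(v,[int(1000*pt(m,u,v,d[v,u])[2]) for u in range(186,228,3)])
```

```text
1409 [0.4554065  0.17901593] [0.63952595 0.27727258]
((0.5457122921943665, 0.22988325357437134), (0.18450705707073212, 0.09444773942232132), 2.984527111053467)
190 [-4, 1, 0, 0, 0, 0, 4, 0, -1, 1, -4, -1, -2, 0]
194 [3, -7, 0, -4, 3, 3, 0, -4, 2, 0, -1, -2, 0, 1]
198 [-1, -2, 4, -3, 0, 84, 80, 77, 78, 84, 80, 44, 0, 0]
202 [-4, 1, 4, 8, 8, 75, 75, 71, 72, 73, 73, 44, 1, 7]
206 [2, 0, 8, 9, 11, 73, 80, 78, 80, 81, 59, 48, 0, -3]
210 [-1, 2, 4, 8, 5, 74, 86, 83, 82, 82, 63, 49, 0, -1]
214 [0, 1, 7, 4, 9, 70, 81, 79, 82, 81, 65, 52, 0, 3]
218 [-6, -1, 8, 5, 6, 77, 81, 79, 81, 79, 71, 52, 0, 0]
222 [3, 1, 8, 10, 8, 10, 64, 60, 57, 57, 57, 58, 5, -4]
226 [-1, 1, 6, 8, 5, 1287, 52, 53, 52, 52, 56, 61, 6, 1]
230 [-2, 3, 12, 10, 8, 33, 51, 46, 47, 46, 49, 60, 5, 2]
234 [-5, 40, 42, 42, 37, 37, 45, 45, 37, 46, 43, 52, 8, -1]
238 [1, 42, 58, 56, 57, 46, 45, 38, 34, 43, 33, 46, 2, 4]
242 [1, -5, 59, 58, 57, 41, 41, 31, 33, 30, 28, 33, 5, 0]
246 [0, 4, 41, 46, 38, 42, 33, 27, 21, 26, 22, 1287, 16, 4]
250 [3, -3, 4, 9, 9, 3, 23, 19, 24, 23, 19, 24, 19, 0]
254 [-2, -3, 4, 3, 5, 5, 9, 14, 17, 18, 12, 15, 22, -3]
258 [0, 0, 5, 0, 8, 8, 10, 9, 8, 7, 5, 11, 15, -5]
262 [1, 0, 0, -1, 0, -2, 0, 0, 1, -1, 0, -1, 0, 0]
```

View pics/crop1.png

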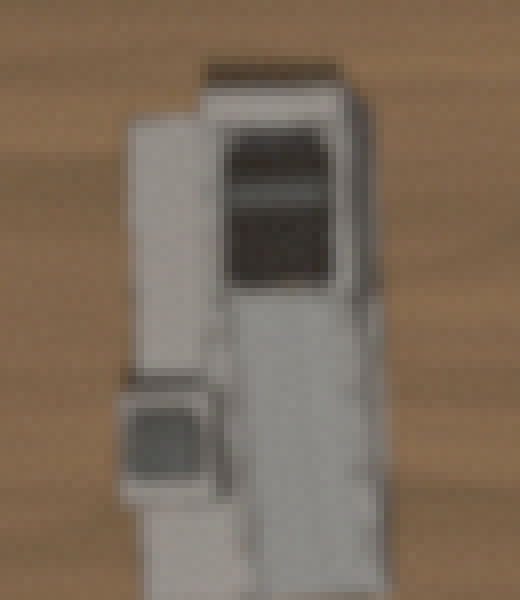

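Run:
```python
from h import *
Z=np.load("top0.npz"); m={k:Z[k] for k in("fx","fy","cx","cy","k1","R","t")}
k=onplane(m,195.1,239.8,.058); b=onplane(m,209.4,210.5,.082)
v=k-b; yaw=np.arctan2(v[1],v[0])-np.arctan2(48,-79); yaw=(yaw+np.pi)%(2*np.pi)-np.pi
print(k,b,np.hypot(*v[:2]),np.degrees(yaw))
for y in (yaw,np.radians(2.98)):
    R=np.array([[np.cos(y),-np.sin(y)],[np.sin(y),np.cos(y)]])
    print(k[:2]-R@[-.052,.048], b[:2]-R@[.027,0], "mid",k[:2]-R@[0,.024])
```

```text
[0.51223364 0.25361012 0.058     ] [0.59657269 0.21023042 0.082     ] 0.09484130346580837 4.063676740802006
[0.56750443 0.20941578] [0.56964057 0.20831706] mid [0.5139344  0.22967046]
[0.56665872 0.20837837] [0.5696092  0.20882676] mid [0.51348134 0.22964257]
```

Call:
{"method": "drive_tool", "body": {
  "series": [
    [0.0309, -0.0333, 0, 0, 0, 0, 0.38],
    [0.0309, -0.0333, 0, 0, 0, 0, 0.38],
    [0.0309, -0.0333, 0, 0, 0, 0, 0.38],
    [0.0309, -0.0333, 0, 0, 0, 0, 0.38],
    [0.0309, -0.0333, 0, 0, 0, 0, 0.38]
  ],
  "squeeze": 20
}}

```text
time: 0.72
position: [0.2889, -0.3868, 0.2223]
tool_rot: [0.988, 0.156, 0.0, -0.0]
ft_force: [0.4, 0.2, -0.3]
grip_width: 0.0452
```

Call:
{"method": "drive_tool", "body": {
  "series": [
    [0.0309, -0.0333, 0, 0, 0, 0, 0.38],
    [0.0309, -0.0333, 0, 0, 0, 0, 0.38],
    [0.0309, -0.0333, 0, 0, 0, 0, 0.38],
    [0.0309, -0.0333, 0, 0, 0, 0, 0.38],
    [0.0309, -0.0333, 0, 0, 0, 0, 0.38]
  ]
}}

```text
time: 1.35
position: [0.3844, -0.1809, 0.2224]
tool_rot: [0.988, 0.156, -0.0, -0.0]
ft_force: [0.2, -0.1, 0.1]
grip_width: 0.0333
```

Call:
{"method": "drive_tool", "body": {
  "series": [
    [0.0251, -0.0351, 0, 0, 0, 0, 0.38],
    [0.0251, -0.0351, 0, 0, 0, 0, 0.38],
    [0.0251, -0.0351, 0, 0, 0, 0, 0.38],
    [0.0251, -0.0351, 0, 0, 0, 0, 0.38],
    [0.0251, -0.0351, 0, 0, 0, 0, 0.38]
  ]
}}

```text
time: 1.98
position: [0.4494, 0.0248, 0.2224]
tool_rot: [0.988, 0.156, -0.0, -0.0]
ft_force: [0.5, -0.1, -0.2]
grip_width: 0.0333
```

Call:
{"method": "drive_tool", "body": {
  "series": [
    [0.0251, -0.0351, 0, 0, 0, 0, 0.38],
    [0.0251, -0.0351, 0, 0, 0, 0, 0.38],
    [0.0251, -0.0351, 0, 0, 0, 0, 0.38],
    [0.0251, -0.0351, 0, 0, 0, 0, 0.38],
    [0.0251, -0.0351, 0, 0, 0, 0, 0.38]
  ]
}}

```text
time: 2.6
position: [0.5144, 0.2304, 0.2222]
tool_rot: [0.988, 0.156, -0.0, 0.0]
ft_force: [0.4, -0.7, -0.3]
grip_width: 0.0329
```

Call:
{"method": "drive_tool", "body": {
  "series": [
    [0, 0, 0, 0, 0, 7.4, 0.38],
    [0, 0, 0, 0, 0, 7.4, 0.38],
    [0, 0, 0, 0, 0, 0, 0.38]
  ]
}}

```text
time: 2.98
position: [0.5141, 0.2291, 0.2221]
tool_rot: [1.0, 0.029, -0.001, 0.0]
ft_force: [0.2, 0.4, 0.5]
grip_width: 0.0329
```

Run:
```python
from h import *
m=robot.camera_model("wrist"); o=robot.get_obs(); p,d=robot.camera("wrist"); cv2.imwrite("pics/w1.png",p)
np.savez("w1.npz",p=p,d=d,**{k:np.array(v) for k,v in m.items()})
print(o["position"],o["tool_rot"],(-np.array(m["R"]).T@m["t"]))
y=np.radians(3.3);R=np.array([[np.cos(y),-np.sin(y)],[np.sin(y),np.cos(y)]]);O=np.array([.568,.2085])
for n,X in dict(key=(-.052,.048,.058),slide=(-.052,0,.036),bat=(.027,0,.082)).items(): print(n,proj(m,[*(O+R@X[:2]),X[2]]))
```

```text
[0.5140779  0.22910283 0.22209687] [ 9.99589175e-01  2.86564392e-02 -5.29539432e-04  1.00809667e-04] [0.58226663 0.23279511 0.38377909]
key [250.26872266 193.97228736]
slide [296.6070555  189.76715818]
bat [301.30928952 111.54915869]
```

View pics/w1.png

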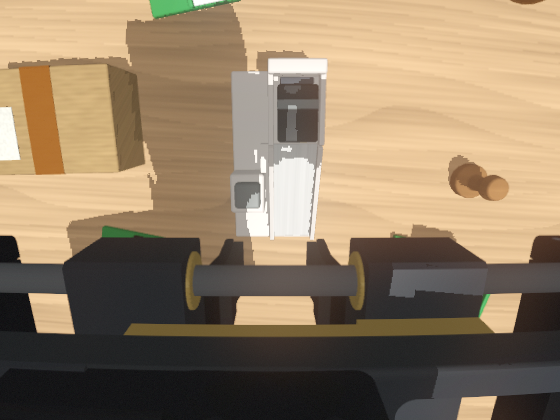

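The key top is at about (247,195), the battery top at about (298,112), and the slide between guides runs from about x = 271 to 319 at row 190. All of it is about 3 px left of my prediction, so I'll refine.

Run:
```python
from h import *
Z=np.load("w1.npz"); m={k:Z[k] for k in("fx","fy","cx","cy","k1","R","t")}; p,d=Z["p"],Z["d"]
g=cv2.cvtColor(p,cv2.COLOR_BGR2GRAY)
def blob(u0,u1,v0,v1,th):
    s=(g[v0:v1,u0:u1]<th).astype(np.uint8); n,l,st,c=cv2.connectedComponentsWithStats(s)
    i=1+np.argmax(st[1:,4]); print(st[i]+[u0,v0,0,0,0],c[i]+[u0,v0]); 
    q=np.argwhere(l==i)[:,::-1].astype(np.float32)+[u0,v0]; r=cv2.minAreaRect(q.astype(np.float32)); print(r); return r[0]
k=blob(232,266,178,215,120); b=blob(270,326,78,148,90)
K=onplane(m,*k,.058); B=onplane(m,*b,.082); v=K-B
print(K,B,np.hypot(*v[:2]),np.degrees(np.arctan2(v[1],v[0])-np.arctan2(48,-79)))
print(g[195,228:325])
c=p[50:245,220:340]; cv2.imwrite("pics/crop2.png",cv2.resize(c,None,fx=3,fy=3))
```

```text
[234 182  26  26 475] [244.60842105 192.34526316]
((246.5, 194.5), (25.0, 25.0), 90.0)
[295 109  23  33 699] [306.57653791 124.69957082]
((306.0, 125.0), (32.0, 22.0), 90.0)
[0.51256687 0.25719345 0.058     ] [0.58368055 0.20503355 0.082     ] 0.08819189761807723 -4.9763510656026755
[134 134 133 153 160 164 131 104 104 107 108 107 109 108 109 109 109 111
 111 110 111 112 112 184 187 188 190 191 192 186 168 137 196 254 250 232
 169 205 173 170 170 204 240 242 243 240 239 241 241 239 240 240 241 243
 241 243 241 240 240 241 243 243 243 241 241 240 238 238 240 241 241 244
 244 244 244 244 242 240 240 240 241 241 240 240 163 142 235 242 243 245
 211 215 215 214 215 215 215]
```

View pics/crop2.png

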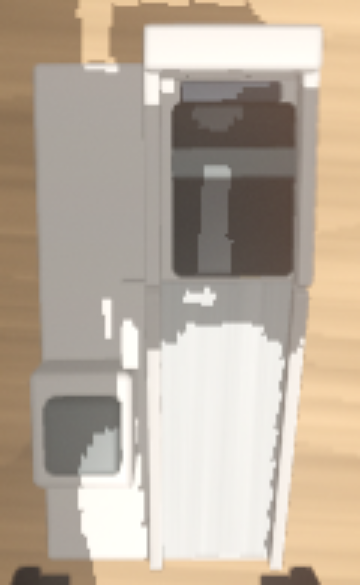

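Run:
```python
from h import *
Z=np.load("w1.npz"); m={k:Z[k] for k in("fx","fy","cx","cy","k1","R","t")}
K=onplane(m,247.2,195,.058); B=onplane(m,297.8,113.2,.082); v=K-B
yaw=np.arctan2(v[1],v[0])-np.arctan2(48,-79)
print(K,B,np.hypot(*v[:2]),np.degrees(yaw))
for u in(274,312): print(onplane(m,u,195,.045))
for a in (.055,yaw): print(a,K[:2]+.024*np.array([np.sin(a),-np.cos(a)]), B[:2]+.027*-np.array([np.cos(a),np.sin(a)]))
```

```text
[0.51209344 0.25647098 0.058     ] [0.59336634 0.2130358  0.082     ] 0.0921515054258734 3.160992862656921
[0.51088888 0.22941709 0.045     ]
[0.51317346 0.18970832 0.045     ]
0.055 [0.51341278 0.23250727] [0.56640717 0.21155155]
0.05516973308540418 [0.51341684 0.2325075 ] [0.56640742 0.21154697]
```

Call:
{"method": "drive_tool", "body": {
  "series": [
    [-0.0007, -0.0024, 0.04, 0, 0, 0, 0.38],
    [0, 0, 0.05, 0, 0, 0, 0.38],
    [0, 0, 0.04, 0, 0, 0, 0.38],
    [0, 0, 0.022, 0, 0, 0, 0.38],
    [0, 0, 0, 0, 0, 0, 0.38]
  ]
}}

```text
time: 3.65
position: [0.5122, 0.2308, 0.0688]
tool_rot: [1.0, 0.028, -0.002, 0.0]
ft_force: [-0.1, -0.3, 0.5]
grip_width: 0.033
```

Run:
```python
from h import *
p,d=robot.camera("wrist"); cv2.imwrite("pics/w2.png",p[30:330,140:440].repeat(2,0).repeat(2,1)); o=robot.get_obs(); print(o["position"],o["ft_force"],o["grip_width"])
```

```text
[0.51335458 0.23110232 0.07011221] [0.62614141 0.37344322 0.20582112] 0.03305856197468428
```

View pics/w2.png

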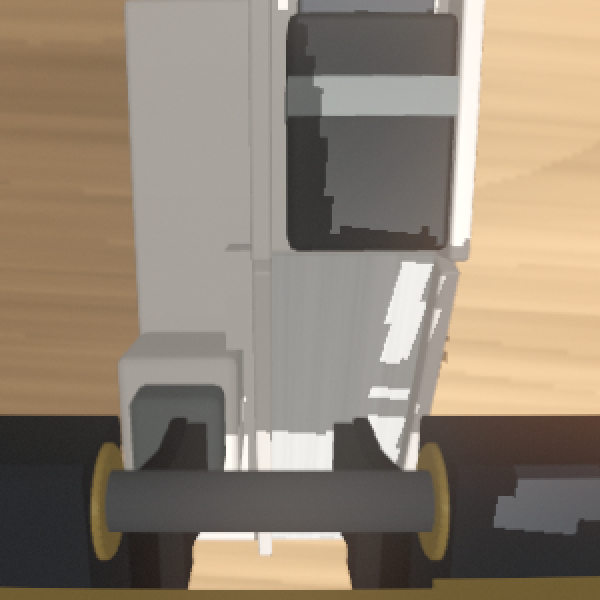

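The left finger is over the key (key top at about x = 132-225 in this crop). The right finger is between the slide guides (about x = 272-415), and the battery is still in its bay. Now pressing slowly.

Call:
{"method": "drive_tool", "body": {
  "series": [
    [0, 0, 0.006, 0, 0, 0, 0.38],
    [0, 0, 0.005, 0, 0, 0, 0.38],
    [0, 0, 0.003, 0, 0, 0, 0.38],
    [0, 0, 0.002, 0, 0, 0, 0.38],
    [0, 0, 0, 0, 0, 0, 0.38]
  ]
}}

```text
time: 4.32
position: [0.514, 0.2314, 0.0548]
tool_rot: [1.0, 0.028, 0.0, -0.0]
ft_force: [-0.4, -0.7, 2.4]
grip_width: 0.0332
```

Call:
{"method": "drive_tool", "body": {
  "series": [
    [0, 0, 0.002, 0, 0, 0, 0.38],
    [0, 0, 0.002, 0, 0, 0, 0.38],
    [0, 0, 0.002, 0, 0, 0, 0.38],
    [0, 0, 0.0015, 0, 0, 0, 0.38],
    [0, 0, 0, 0, 0, 0, 0.38]
  ]
}}

```text
time: 4.95
position: [0.514, 0.2315, 0.0482]
tool_rot: [1.0, 0.028, 0.001, -0.0]
ft_force: [-1.2, -0.6, 11.9]
grip_width: 0.0332
```

Call:
{"method": "drive_tool", "body": {
  "series": [
    [0, 0, 0, 0, 0, 0, 0.38],
    [0, 0, 0, 0, 0, 0, 0.38],
    [0, 0, 0, 0, 0, 0, 0.38],
    [0, 0, 0, 0, 0, 0, 0.38]
  ]
}}

```text
time: 5.45
position: [0.514, 0.2315, 0.0482]
tool_rot: [1.0, 0.028, 0.001, -0.0]
ft_force: [-1.7, -0.4, 10.5]
grip_width: 0.033
```

Run:
```python
from h import *
p,d=robot.camera("wrist"); cv2.imwrite("pics/w3.png",p[30:330,140:440].repeat(2,0).repeat(2,1)); o=robot.get_obs(); print(o["time"],o["position"],o["ft_force"],o["moment"],o["grip_width"])
```

```text
5.5 [0.51400802 0.2314605  0.04820469] [-1.35879129 -0.38020083 12.26449195] [0.09008224 0.36511869 0.01012652] 0.033138397523412605
```

View pics/w3.png

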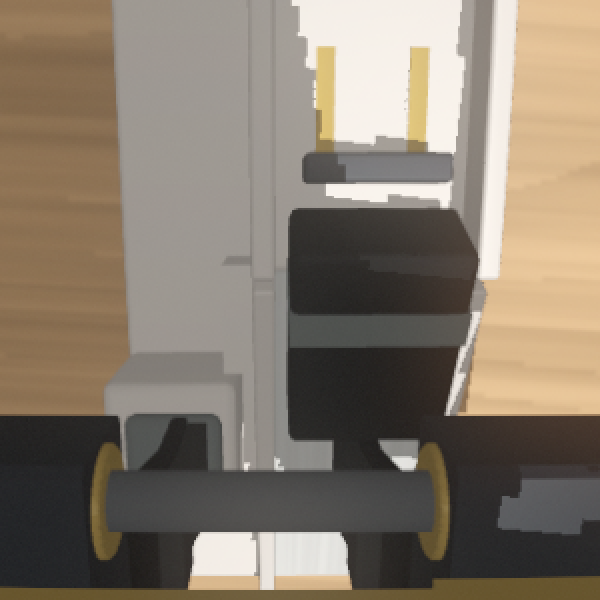

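The battery has tipped over the crest and lies tilted on the slide against the right finger, with the pusher out behind it at (378,167). I'll check that it stays still, then hand in.

Call:
{"method": "drive_tool", "body": {
  "series": [
    [0, 0, 0, 0, 0, 0, 0.38],
    [0, 0, 0, 0, 0, 0, 0.38],
    [0, 0, 0, 0, 0, 0, 0.38],
    [0, 0, 0, 0, 0, 0, 0.38]
  ]
}}

```text
time: 6.0
position: [0.514, 0.2315, 0.0482]
tool_rot: [1.0, 0.028, 0.001, -0.0]
ft_force: [-2.4, 0.3, 12.1]
grip_width: 0.033
```

Run:
```python
from h import *
p,d=robot.camera("wrist"); a=cv2.imread("pics/w3.png")[::2,::2]; b=p[30:330,140:440]
df=cv2.absdiff(a,b).max(2)[90:230]; print("diff>40:",(df>40).sum(),"mean",df.mean())
o=robot.get_obs(); print(o["time"],o["position"],o["ft_force"])
if (df>40).sum()<150: print("handing in",robot.hand_in())
```

```text
diff>40: 0 mean 1.1368809523809524
6.05 [0.51399254 0.23147027 0.04819419] [-0.76905111 -1.16396229 11.57659023]
the job is handed in; nothing more can be done
handing in None
```

I pressed the loaded charger's eject key fully down with the left finger and trapped the popped-out battery on its slide with the right finger. I handed the job in at 6.05 s, with that finger still holding the battery back.

- **Battery:** The last wrist picture showed it tilted on the slide just past the crest, resting against the finger. Comparing two pictures 0.55 s apart showed no movement.
- **Key and force:** The fingertips stood at z = 48.2 mm, which is the key's fully-down height. The push was about 12 N, more than the spring's 5 to 7 N because the key was against its stop, but well below the limits.
- **Other things:** I never touched the empty charger or the rest of the counter, though I took no final overview picture.
- **Disagreement:** The top and wrist cameras differed by about 3 mm on the key's sideways position. I aimed between the two, and both fingers had room to spare there.

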